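# Refit and lock the hood filter cover

### The job

The cooker hood's charcoal-filter cassette stands open on the worktop and its slotted cover lies beside it. Lay the cover on the cassette, slide it under the lip until it is fully home against the stop, then push the wing stud in and give it a quarter turn clockwise so that it catches and stays locked. Work gently, feeling for each stop: the thin sheet bends and the stud's pin is damaged if shoved, pressed or forced with more than about 45 N. Leave the honey jar, the salt shaker and the pepper mill alone.

Things in the scene. Friction and masses are not known exactly. Their poses are not given: they have to be found in the camera images.
- cassette: Open sheet-metal filter tray, 176 x 176 mm, fixed; origin at the centre of its underside; +x to the lip end, z up. Rolled rims (8 mm round) along the sides and the near (-x) end, tops at z = 32 mm, the near one cut out for the stud (y +-24); opening between the side rims 160 mm wide, from x = -80 to +56 mm. With the cover home, cover_handle is at x = 0, y = 0, z = 62 mm here, axes parallel.
- lip_mouth (a point): Point on the cassette's far ledge (flat, z = 32 mm) under the middle of the lip's edge, 66 mm from the cassette's centre along its x. The lip is 124 mm wide (y) and 7 mm above the ledge; its flared mouth begins 7 mm nearer (-x), and a web 9 mm beyond this point (+x) is the end stop for the cover's edge. Axes as the cassette's.
- receptacle: The stud's receptacle, a bracket fixed inside the cassette's near end; origin at the top centre of its slot: x = -62 mm, y = 0, z = 21.2 mm of the cassette. Up to 5 mm thick; slot 9 mm wide (x) and 28 mm long (y). The stud's cross pin (5 mm thick, 20 mm long, parallel to the wing) drops through only if the cover is home within about 2 mm and the wing lies across.
- cover_handle (a point): Centre of the bar of the bow handle in the middle of the loose cover (0.4 kg). Axes are the cover's: +x to the edge that goes under the lip, z up. Bar 10 mm thick (x), 72 mm long (y, 50 mm clear between its posts), 12 mm high; it is 46 mm above the skirts' lower edges, on which the cover stands, and its underside is 20 mm above the sheet.
- cover_edge (a point): Middle of the lower rim of the cover's +x edge: x = 75 mm, 30 mm below cover_handle; sheet 4 mm thick, 161 x 172 mm (x -86 to +75). Two skirts, 16 mm deep, 5 mm thick, outer faces at y +-78.5 mm, x -54 to +44 mm, go inside the side rims with 1.5 mm play; the sheet rests on the rims. Lay it down 18 to 24 mm short of home (-x), then slide it along +x to the stop.
- stud_grip (a point): Centre of the stud's upright wing, 62 mm from cover_handle along the cover's -x. Wing 9 mm thick (along this point's x), 28 mm long (its y), 26 mm high, on a flange 32 mm across that may be pressed on (top 13 mm below this point). Stud up: 31 mm above the sheet's top and 5 mm above cover_handle; pushed in: 14 mm lower. Open, the wing lies across (along the cover's y).
- stud_push (a joint): How far the stud is pushed down, m: 0 = up, 0.014 = flange down on the sheet. A spring pushes it up with 10 N at the top, 18 N at the bottom. It can turn only from about 0.013 on, so push it right down; turned fully and let go it springs back to about 0.011, caught in the notch under the receptacle, and clamps the cover with 16 N.
- stud_turn (a joint): Turn of the stud in the cover, rad, clockwise seen from above: 0 to 0.12 open at the start, 1.57 locked (wing along the cover's x), stop at 1.62. Friction 0.03 N m.
- honey: Honey jar with a white lid, 64 mm across, 97 mm tall, to the right of the work; origin at the centre of its underside. Leave alone.
- pepper: Turned dark wooden pepper mill, 58 mm across, 160 mm tall, standing behind the work towards the wall; origin at the centre of its underside. Leave alone.
- salt: Salt shaker, 44 mm across, 90 mm tall, at the right front; origin at the centre of its underside. Leave alone.

How it is judged:
By the outcome, as a careful person would: the job done as asked, in the order asked, and still so for the second after the job is handed in, with the robot touching nothing.
It also fails if it takes over 72 s, if anything falls off the work surface, if the arm or the gripper's body presses on something with over 40 N, if the wrist force passes 120 N, or if a joint passes its speed limit or range.

### The arm

A 6-joint arm with a two-finger parallel gripper is mounted at the origin on a cart in front of the work surface, level with it; the furniture and walls round the work are solid. World frame = base frame: x ahead of the robot, y to its left, z up, the work surface at z = 0. Lengths are in m, angles in rad, forces in N, time in s.
With the tool pointing down it reaches from about 0.375 to 0.9 m from the base axis. Payload 3.1 kg.
Tool frame: the origin (TCP) lies midway between the tips of the shut fingers; the grasp point (between the pads) lies grip_point_offset behind it (grip_point_offset is the distance from the TCP to the grasp point, in m); y points along the fingers, z is the direction in which the jaws open and shut, and the axes are right-handed (so a half turn about y gives the same grasp; the last joint's range is limited). The gripper opens to 87 mm and grips with 3 to 60 N. Pads are 19 mm wide; open, the fingers measure 117 mm over their backs; the gripper's body (75 mm by 190 mm) begins 51 mm behind the grasp point.
Start: joints at [-1.496, 0.527, 1.433, -0, 1.181, -0.178], TCP at [0.156, -0.605, 0.223] pointing down, gripper open.
Joint ranges: [-3.08, 3.08], [-0.75, 2.2], [0.22, 2.44], [-1.43, 4.57], [0, 2.65], [-2.85, 2.85]. Speed limits (rad/s): [2.79, 2.79, 3.14, 3.14, 3.14, 3.14].

### API

Orientations are given as a unit quaternion [x, y, z, w].
In Python, from rig import * gives the robot as it stands.
- The arm moves only by the tool jog_arm, never from a script. Its argument "increments" is a list that holds one entry, the list of rows, each a list of 7 numbers: the turn, a rotation vector about the world's x, y, z in degrees, then the shift along the world's x, y, z in m, then the closure, from -1 (fully open) to 1 (shut), so that 0 is half open. In form: [[[rx, ry, rz, x, y, z, jaw], ...]]. A call has 1 to 8 rows; each row is the pose to reach, as a shift and turn from the pose measured when the call began; what a row does not reach only later rows make up. A row lasts 1/10 s, in which the tool goes at most 50 mm and 8.59 degrees, less where a joint would pass 70% of its speed; a pose out of reach is approached as far as the arm can. A call with a gripper value outside its range is refused whole. The fingers move at their own pace and stop on an object; "squeeze" is the grip in N (left out, the last holds). Time passes only in rows, so rows that repeat a pose let the fingers close. It gives the time, the measured TCP pose, the force and the opening at its end, in the units of the state.
- get_obs(): the state, without advancing time (a new reading comes with each control period).
- camera(name): name is "scene" or "top" or "wrist"; returns the picture (480x640x3 uint8, red, green, blue); there is no depth.
- camera_info(name): a dict with "K" (3x3 intrinsics, pixels), "R" (3x3) and "t" (3): a world point X has camera coordinates R X + t. Camera axes: x right, y down, z forward; pixel columns grow to the right and rows downward; lengths in m; the calibration is good to about 2 mm. A picture is of the moment at which its call begins: read the wrist's pose just before it. camera_info takes no time and is no camera call; for the wrist camera it gives the pose at the moment of the call.
- hand_in(): hands the job in, once; it reports no verdict.
The state is a dict: "time": time; "q": joint angles; "joint_velocities": joint speeds; "joint_torque": joint torques, N m; "position": TCP position; "tool_rot": TCP orientation; "ft_force": force on the tool from outside, world axes, zero at the start; "moment": the same for the moment, N m; "grip_width": finger opening in m.
Only numpy, scipy, OpenCV 4.12 (cv2) and the standard library are available. Lean on these libraries where they do the work, as an engineer would, in place of code of your own. Each camera call takes 0.05 s, during which the arm holds its last target.

## Working session

There is one attempt and no reset: what is moved stays moved. The work goes in short steps, Python scripts to look and compute and a tool call to move; the robot and the scene stay as the last step left them, time stands still between calls to the robot, and variables do not carry over. Pictures are saved under pics/ and viewed, and the job is handed in when it is done.

Besides the shell and the picture viewer there is one more tool, called after "Call:" as name(argument=value, ...), one argument or row to a line, values as JSON. jog_arm: Moves the arm, as the interface text tells. Its arguments: {"type":"object","properties":{"increments":{"type":"array","items":{"type":"array","items":{"type":"array","items":{"type":"number"}}}},"squeeze":{"type":"number"}},"required":["increments"]}

```bash
ls; mkdir -p pics; python3 - <<'E'
from rig import *
import cv2
o=get_obs()
for k,v in o.items(): print(k,v)
for n in ["scene","top","wrist"]:
    i=camera_info(n); im=camera(n); cv2.imwrite(f"pics/{n}0.png",im[:,:,::-1]); print(n,i)
try: print(grip_point_offset)
except Exception as e: print(e)
E
```

```text
pics
time 0.0
q [-1.49648126e+00  5.28472598e-01  1.43394877e+00 -1.08291290e-05
  1.18141690e+00 -1.78477001e-01]
joint_velocities [-0.0007959  -0.00028172 -0.00109181 -0.0009936  -0.00139799 -0.00059593]
joint_torque [ 4.84416923e-04 -4.40039134e+01 -1.76591992e+01  6.33283798e-02
  5.80472499e-02 -1.71294791e-04]
position [ 0.15629927 -0.60434924  0.22155293]
tool_rot [-0.0891013   0.70225837 -0.70067227  0.08917689]
ft_force [-0.67463383 -0.53714016  0.01464378]
moment [-0.00599038 -0.00220383  0.04170224]
grip_width 0.08688493962540177
scene {'K': array([[498.4123278 ,   0.        , 318.82477739],
       [  0.        , 498.4123278 , 235.84230819],
       [  0.        ,   0.        ,   1.        ]]), 'R': array([[ 0.77016748, -0.63782039, -0.00521645],
       [-0.48465275, -0.57986172, -0.65488327],
       [ 0.41467308,  0.50689796, -0.75571204]]), 't': array([-0.67756992,  0.11204403,  0.97628769])}
top {'K': array([[433.35482932,   0.        , 316.40141109],
       [  0.        , 433.35482932, 243.14624033],
       [  0.        ,   0.        ,   1.        ]]), 'R': array([[-0.01971923, -0.99906632, -0.03844018],
       [-0.99448714,  0.02356024, -0.10217747],
       [ 0.10298773,  0.03621341, -0.9940232 ]]), 't': array([-0.33672684,  0.58457477,  0.85135424])}
wrist {'K': array([[347.08394963,   0.        , 323.4966891 ],
       [  0.        , 347.08394963, 239.80295291],
       [  0.        ,   0.        ,   1.        ]]), 'R': array([[ 0.25012333, -0.96821176, -0.00207757],
       [-0.93468945, -0.24202198,  0.26034782],
       [-0.25257464, -0.06317718, -0.96551266]]), 't': array([-0.62390272, -0.03130406,  0.39021535])}
0.0187
```

View pics/scene0.png

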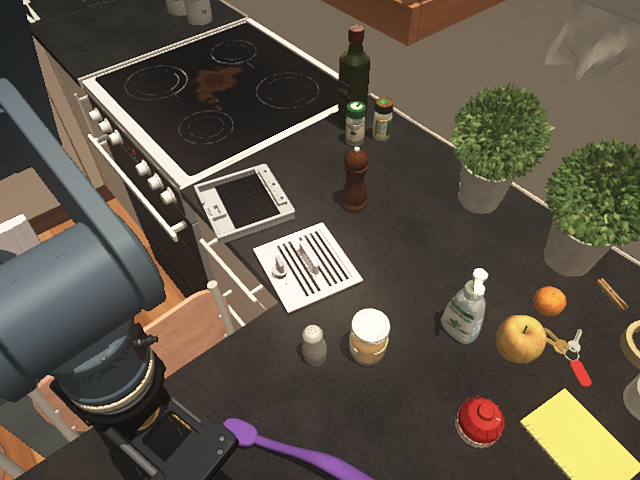

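View pics/top0.png

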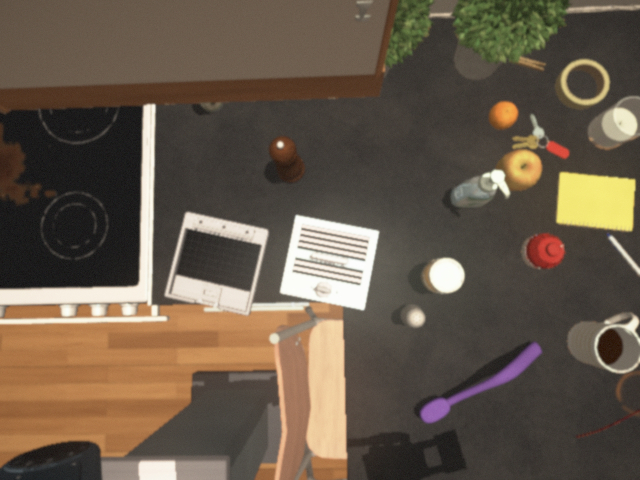

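View pics/wrist0.png

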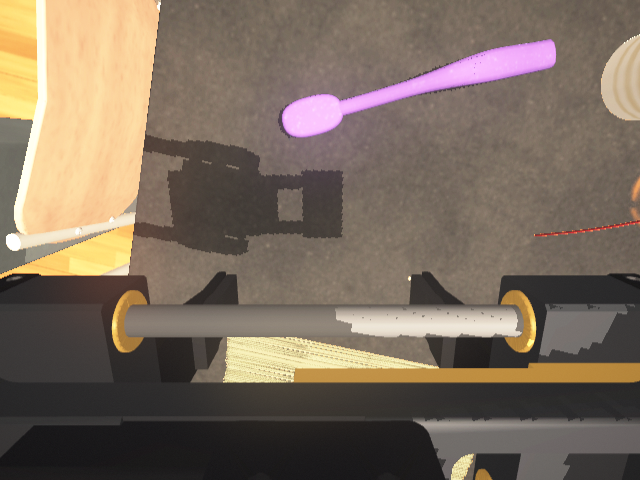

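The scene view shows the cassette at about (243,200), the cover at (307,267), and the jars behind and to the right. In the top view the cassette is at about (217,262) and the cover at about (331,262), with the stud end towards the robot at (323,288). I'll enlarge these next.

```bash
python3 - <<'E'
import cv2
im=cv2.imread("pics/top0.png"); c=im[195:325,155:390]; cv2.imwrite("pics/topc.png",cv2.resize(c,None,fx=3.4,fy=3.4,interpolation=cv2.INTER_CUBIC))
im=cv2.imread("pics/scene0.png"); c=im[155:320,180:380]; cv2.imwrite("pics/scc.png",cv2.resize(c,None,fx=3.6,fy=3.6,interpolation=cv2.INTER_CUBIC))
E
```

```text
(no output)
```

View pics/topc.png

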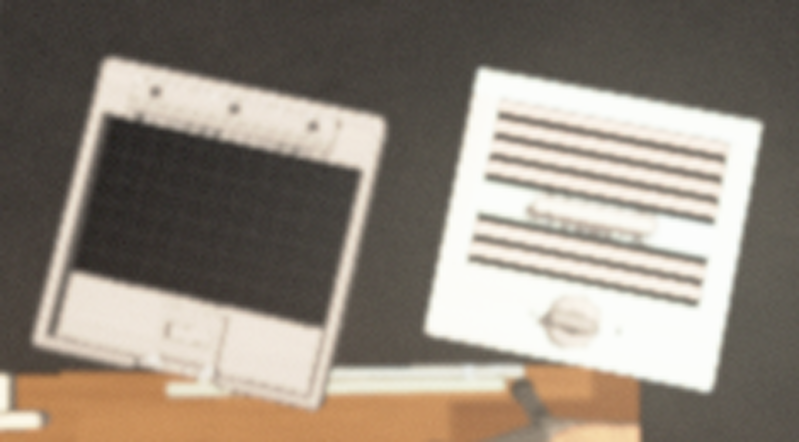

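View pics/scc.png

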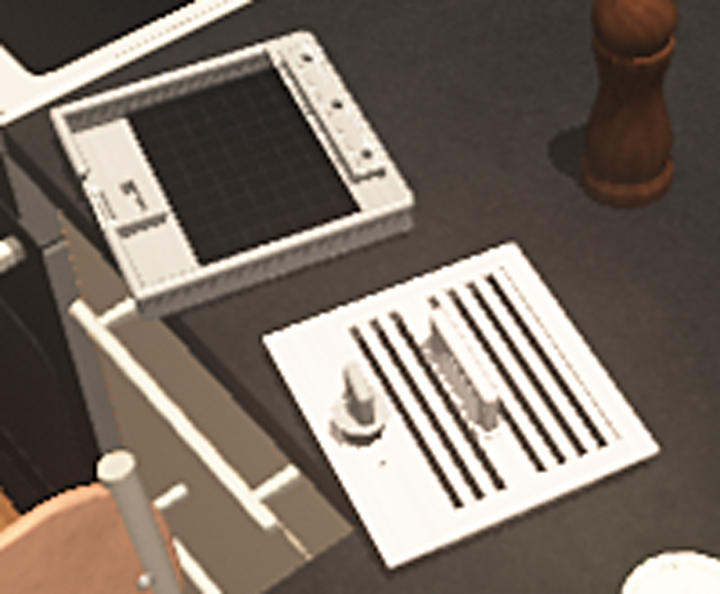

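```bash
cat > h.py <<'E'
import numpy as np, cv2
def ray(ci,uv):
    d=np.linalg.inv(ci["K"])@np.array([uv[0],uv[1],1.0]); R=ci["R"];return -R.T@ci["t"], R.T@d
def onz(ci,uv,z):
    c,d=ray(ci,uv); s=(z-c[2])/d[2]; return c+s*d
def tri(obs):
    A=np.zeros((3,3));b=np.zeros(3)
    for ci,uv in obs:
        c,d=ray(ci,uv);d=d/np.linalg.norm(d);P=np.eye(3)-np.outer(d,d);A+=P;b+=P@c
    return np.linalg.solve(A,b)
def proj(ci,X):
    p=ci["K"]@(ci["R"]@np.asarray(X)+ci["t"]);return p[:2]/p[2]
def quad(mask):
    cs,_=cv2.findContours(mask,cv2.RETR_EXTERNAL,cv2.CHAIN_APPROX_NONE)
    c=max(cs,key=cv2.contourArea); h=cv2.convexHull(c)
    for e in np.arange(0.02,0.1,0.005):
        a=cv2.approxPolyDP(h,e*cv2.arcLength(h,True),True)
        if len(a)==4:break
    a=a[:,0].astype(float); p=c[:,0].astype(float); L=[]
    for i in range(len(a)):
        q0,q1=a[i],a[(i+1)%len(a)];d=(q1-q0);n=np.linalg.norm(d);d/=n
        s=(p-q0)@d; r=np.abs((p-q0)@np.array([-d[1],d[0]]))
        k=p[(s>.12*n)&(s<.88*n)&(r<4)]
        l=cv2.fitLine(k.astype(np.float32),cv2.DIST_HUBER,0,.01,.01)[:,0]
        L.append(np.cross([l[2],l[3],1],[l[2]+l[0],l[3]+l[1],1]))
    o=[]
    for i in range(len(a)):
        x=np.cross(L[i-1],L[i]);o.append(x[:2]/x[2])
    return np.array(o)
E
python3 - <<'E'
from rig import *
from h import *
for n,box in [("top",(278,210,385,315)),("scene",(250,220,365,312))]:
    im=cv2.imread(f"pics/{n}0.png"); ci=camera_info(n)
    m=np.zeros(im.shape[:2],np.uint8); x0,y0,x1,y1=box
    g=im.min(axis=2); m[y0:y1,x0:x1]=((g>150)*255)[y0:y1,x0:x1]
    m=cv2.morphologyEx(m,cv2.MORPH_CLOSE,np.ones((5,5)))
    q=quad(m); print(n,q.round(1).tolist())
    P=np.array([onz(ci,p,0.018) for p in q]); print(P.round(4).tolist(),np.linalg.norm(P-np.roll(P,-1,0),axis=1).round(4), P.mean(0).round(4))
# cassette by hand, from enlarged pictures
ct=camera_info("top");cs=camera_info("scene")
T=[(106,57),(386,122),(320,408),(35,343)]; S=[(52,112),(305,32),(413,205),(145,305)]
T=[(a/3.4+155,b/3.4+195) for a,b in T]; S=[(a/3.6+180,b/3.6+155) for a,b in S]
for ci,Q in((ct,T),(cs,S)):
    P=np.array([onz(ci,p,0.029) for p in Q]);print(P.round(4).tolist(),np.linalg.norm(P-np.roll(P,-1,0),axis=1).round(4),P.mean(0).round(4))
# handle ends & stud
E
```

```text
top [[295.3, 214.7], [378.9, 230.8], [364.4, 306.3], [275.8, 310.0]]
[[0.6373, -0.307, 0.018], [0.5999, -0.4762, 0.018], [0.449, -0.4424, 0.018], [0.4449, -0.265, 0.018]] [0.1733 0.1547 0.1775 0.197 ] [ 0.5328 -0.3727  0.018 ]
scene [[322.3, 222.0], [362.8, 279.7], [287.8, 312.0], [252.8, 248.5]]
[[0.6354, -0.307, 0.018], [0.5981, -0.4743, 0.018], [0.4415, -0.4393, 0.018], [0.4786, -0.272, 0.018]] [0.1715 0.1604 0.1714 0.1607] [ 0.5384 -0.3731  0.018 ]
[[0.6474, -0.0844, 0.029], [0.6038, -0.2533, 0.029], [0.4364, -0.2132, 0.029], [0.4773, -0.0439, 0.029]] [0.1744 0.172  0.1741 0.1748] [ 0.5412 -0.1487  0.029 ]
[[0.4773, -0.0441, 0.029], [0.644, -0.0843, 0.029], [0.6022, -0.2539, 0.029], [0.4363, -0.218, 0.029]] [0.1715 0.1747 0.1697 0.1787] [ 0.54   -0.1501  0.029 ]
```

```bash
python3 - <<'E'
from rig import *
from scipy.spatial.transform import Rotation as R
import numpy as np
o=get_obs(); M=R.from_quat(o["tool_rot"]).as_matrix(); print(M.round(3)); ci=camera_info("wrist"); c=-ci["R"].T@ci["t"]
print("cam",c, "in tool",M.T@(c-o["position"]), (M.T@ci["R"].T).round(3)); print(o["time"])
E
```

```text
[[-0.968 -0.     0.25 ]
 [-0.25   0.002 -0.968]
 [-0.    -1.    -0.002]]
cam [ 0.22535575 -0.58704797  0.38373013] in tool [-7.12987285e-02 -1.61920740e-01  5.34368864e-05] [[-0.     0.965  0.261]
 [ 0.    -0.261  0.965]
 [ 1.     0.    -0.   ]]
0.15
```

Call:
jog_arm(
  increments=[
    [[0, 0, 6, 0.035, 0.015, 0, -1], [0, 0, 14, 0.08, 0.035, 0, -1], [0, 0, 22, 0.125, 0.055, 0, -1], [0, 0, 30, 0.17, 0.075, 0, -1], [0, 0, 38, 0.215, 0.095, -0.01, -1], [0, 0, 46, 0.26, 0.115, -0.015, -1], [0, 0, 54, 0.31, 0.135, -0.02, -1], [0, 0, 59, 0.345, 0.15, -0.02, -1]],
  ],
)

```text
time: 0.95
position: [0.5032, -0.4526, 0.2006]
tool_rot: [-0.425, 0.567, -0.564, 0.424]
ft_force: [0.5, -1.3, -0.6]
grip_width: 0.0869
```

Call:
jog_arm(
  increments=[
    [[0, 0, 3, 0.02, 0.01, 0, 0.2], [0, 0, 4, 0.028, 0.014, 0, 0.2], [0, 0, 4, 0.028, 0.014, 0, 0.2], [0, 0, 4, 0.028, 0.014, 0, 0.2]],
  ],
)

```text
time: 1.35
position: [0.53, -0.4391, 0.2003]
tool_rot: [-0.444, 0.552, -0.549, 0.443]
ft_force: [0.3, -0.9, 0.6]
grip_width: 0.063
```

```bash
python3 - <<'E'
from rig import *
import cv2,pickle
ci=camera_info("wrist"); im=camera("wrist"); cv2.imwrite("pics/w1.png",im[:,:,::-1]); pickle.dump(ci,open("w1.pkl","wb"))
o=get_obs(); print(o["time"],o["position"],o["tool_rot"],o["grip_width"],o["q"])
E
```

```text
1.4 [ 0.5296816  -0.43952277  0.20052571] [-0.4438997   0.55222286 -0.54937646  0.44293169] 0.05883279672712196 [-0.8540735   0.63917897  1.27748772 -0.00128569  1.22900186 -0.63845676]
```

View pics/w1.png

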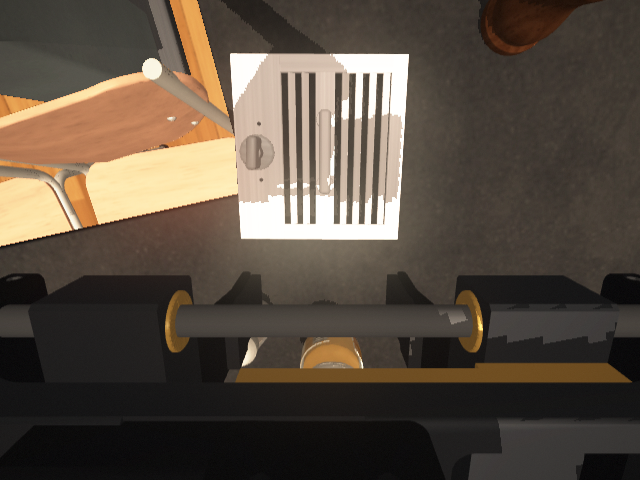

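The wrist view shows the cover with corners at about (231,54), (408,54), (398,239) and (241,239), the handle bar at about (325,150) and the stud at about (256,152).

```bash
python3 - <<'E'
from rig import *
from h import *
import pickle
ci=pickle.load(open("w1.pkl","rb")); im=cv2.imread("pics/w1.png")
hsv=cv2.cvtColor(im,cv2.COLOR_BGR2HSV)
m=((hsv[...,1]<60)&(hsv[...,2]>110)).astype(np.uint8)*255
k=np.zeros_like(m);k[45:248,220:418]=m[45:248,220:418]
k=cv2.morphologyEx(k,cv2.MORPH_CLOSE,np.ones((15,15)));k=cv2.morphologyEx(k,cv2.MORPH_OPEN,np.ones((15,15)))
q=quad(k);print(q.round(1).tolist())
P=np.array([onz(ci,p,0.020) for p in q]);print(P.round(4).tolist(),np.linalg.norm(P-np.roll(P,-1,0),axis=1).round(4),P.mean(0).round(4))
for i in range(4):
    d=P[(i+1)%4]-P[i];print(np.degrees(np.arctan2(d[1],d[0])).round(2))
c=im[90:215,225:350];cv2.imwrite("pics/w1c.png",cv2.resize(c,None,fx=4.5,fy=4.5,interpolation=cv2.INTER_CUBIC))
cc=im.copy();cv2.polylines(cc,[q.round().astype(int)],1,(0,0,255));cv2.imwrite("pics/w1q.png",cc[30:260,200:430])
E
```

```text
[[408.4, 53.0], [396.9, 242.0], [241.4, 242.0], [229.7, 53.0]]
[[0.6355, -0.307, 0.02], [0.5977, -0.4776, 0.02], [0.4422, -0.4439, 0.02], [0.4798, -0.2729, 0.02]] [0.1748 0.159  0.1752 0.1595] [ 0.5388 -0.3753  0.02  ]
-102.52
167.79
77.62
-12.36
```

View pics/w1c.png

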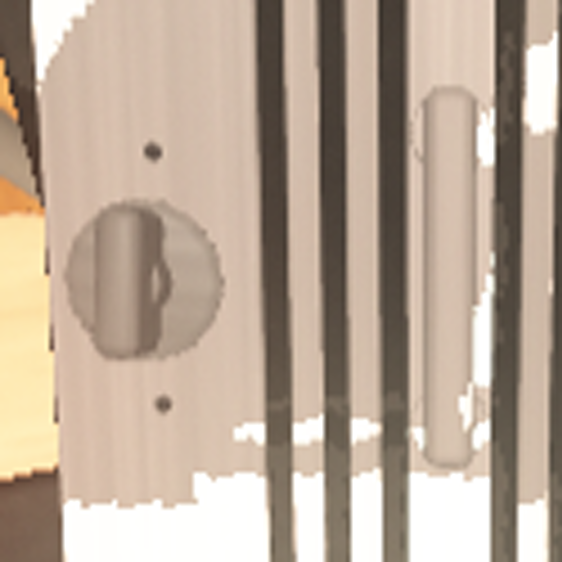

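View pics/w1q.png

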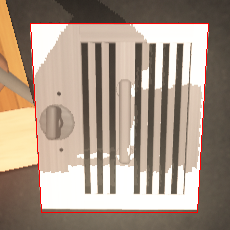

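```bash
python3 - <<'E'
from rig import *
from h import *
import pickle
ci=pickle.load(open("w1.pkl","rb"))
print("cam",-ci["R"].T@ci["t"])
P=lambda a,b,z:onz(ci,(225+a/4.5-.1,90+b/4.5-.1),z).round(4)
a,b=P(447,87,.052),P(449,468,.052);print("bar",a,b,np.linalg.norm(a-b),(a+b)/2)
print("flange",P(143,279,.038)); print("wing top",P(123,207,.064),P(123,355,.064),(P(123,207,.064)+P(123,355,.064))/2)
E
```

```text
cam [ 0.54603765 -0.37019605  0.36238548]
bar [ 0.5516 -0.3402  0.052 ] [ 0.5369 -0.4098  0.052 ] 0.07113543420827624 [ 0.54425 -0.375    0.052  ]
flange [ 0.4843 -0.3613  0.038 ]
wing top [ 0.489  -0.3489  0.064 ] [ 0.482  -0.3746  0.064 ] [ 0.4855  -0.36175  0.064  ]
```

Call:
jog_arm(
  increments=[
    [[0, 0, 0, 0, 0.035, 0, 0.2], [0, 0, 0, 0, 0.08, 0, 0.2], [0, 0, 0, 0, 0.125, 0, 0.2], [0, 0, 0, 0, 0.17, 0, 0.2], [0, 0, 0, 0, 0.2, 0, 0.2], [0, 0, 0, 0, 0.22, 0, 0.2], [0, 0, 0, 0, 0.22, 0, 0.2], [0, 0, 0, 0, 0.22, 0, 0.2]],
  ],
)

```text
time: 2.2
position: [0.5299, -0.2211, 0.2009]
tool_rot: [-0.444, 0.552, -0.55, 0.443]
ft_force: [1.1, 0.3, 0.3]
grip_width: 0.0347
```

```bash
python3 - <<'E'
from rig import *
import cv2,pickle
ci=camera_info("wrist"); im=camera("wrist"); cv2.imwrite("pics/w2.png",im[:,:,::-1]); pickle.dump(ci,open("w2.pkl","wb"))
o=get_obs(); print(o["time"],o["position"],o["tool_rot"],o["grip_width"])
E
```

```text
2.25 [ 0.53001992 -0.22153451  0.20082259] [-0.44354812  0.55183638 -0.55040821  0.44248443] 0.035010762933506565
```

View pics/w2.png

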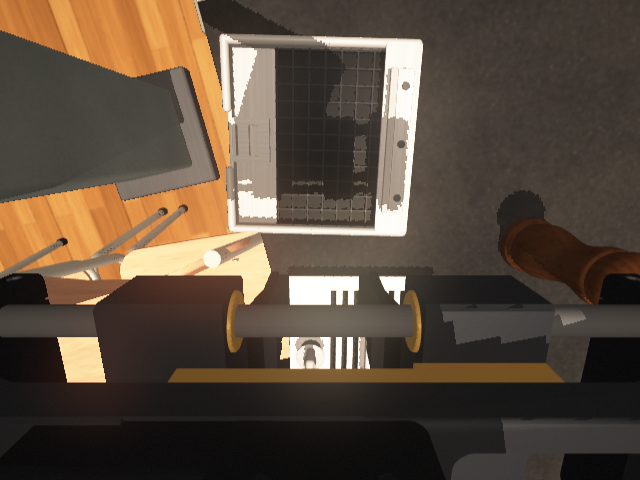

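```bash
python3 - <<'E'
import cv2
im=cv2.imread("pics/w2.png")
c=im[28:128,212:432];cv2.imwrite("pics/w2a.png",cv2.resize(c,None,fx=3.6,fy=3.6,interpolation=cv2.INTER_CUBIC))
c=im[128:246,212:432];cv2.imwrite("pics/w2b.png",cv2.resize(c,None,fx=3.6,fy=3.6,interpolation=cv2.INTER_CUBIC))
E
```

```text
(no output)
```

View pics/w2a.png

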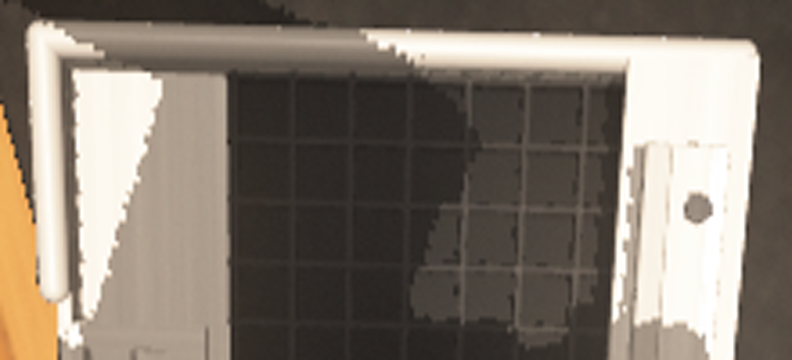

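View pics/w2b.png

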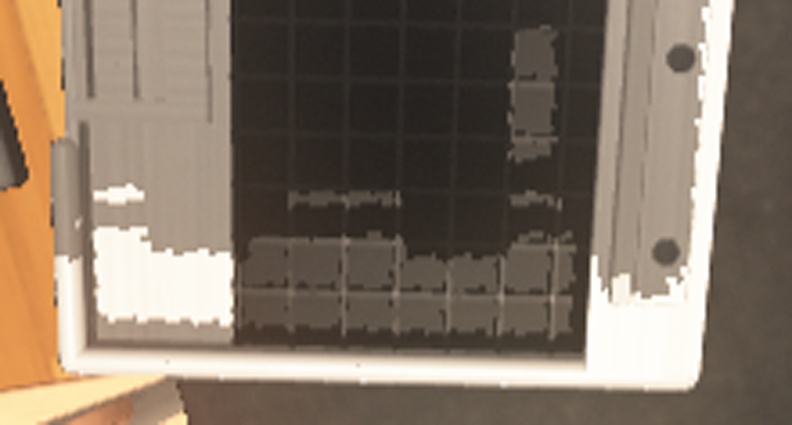

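```bash
python3 - <<'E'
from h import *
import pickle
ci=pickle.load(open("w2.pkl","rb"))
print("cam",-ci["R"].T@ci["t"])
def L(p,q):
    return np.cross([p[0],p[1],1],[q[0],q[1],1])
A=lambda a,b:(212+a/3.6-.4,28+b/3.6-.4); B=lambda a,b:(212+a/3.6-.4,128+b/3.6-.4)
top=L(A(100,23),A(745,42));bot=L(B(75,377),B(690,388));lef=L(A(30,45),B(60,360));rig=L(A(758,70),B(698,370))
def X(a,b): x=np.cross(a,b);return x[:2]/x[2]
C=[X(top,lef),X(top,rig),X(bot,rig),X(bot,lef)]
P=np.array([onz(ci,c,.029) for c in C]);print(P.round(4).tolist(),np.linalg.norm(P-np.roll(P,-1,0),axis=1).round(4),P.mean(0).round(4))
for i in range(4):
    d=P[(i+1)%4]-P[i];print(np.degrees(np.arctan2(d[1],d[0])).round(2))
# inner edges of side rims, z~.031
i1=[onz(ci,A(240,72),.029),onz(ci,A(600,73),.029)];i2=[onz(ci,B(100,346),.029),onz(ci,B(580,366),.029)]
for q in (i1,i2): d=q[1]-q[0];print(np.degrees(np.arctan2(d[1],d[0])))
# lip screws (top of lip z~.04)
for p in (A(697,208),B(681,58),B(666,252)): print(onz(ci,p,.041).round(4))
E
```

```text
cam [ 0.54584269 -0.15184013  0.36284752]
[[0.4777, -0.041, 0.029], [0.6474, -0.0831, 0.029], [0.6055, -0.2523, 0.029], [0.4351, -0.2118, 0.029]] [0.1749 0.1743 0.1751 0.176 ] [ 0.5414 -0.1471  0.029 ]
-13.93
-103.92
166.62
76.02
-12.563214048326756
-14.777819896020803
[ 0.624  -0.1174  0.041 ]
[ 0.6127 -0.1642  0.041 ]
[ 0.6013 -0.2111  0.041 ]
```

Call:
jog_arm(
  increments=[
    [[0, 0, 0, 0.005, -0.03, 0, 0.2], [0, 0, 0, 0.01, -0.075, -0.02, 0.2], [0, 0, 0, 0.014, -0.12, -0.045, 0.2], [0, 0, 0, 0.0145, -0.145, -0.07, 0.2], [0, 0, 0, 0.0145, -0.1535, -0.095, 0.2], [0, 0, 0, 0.0145, -0.1535, -0.11, 0.2], [0, 0, 0, 0.0145, -0.1535, -0.12, 0.2], [0, 0, 0, 0.0145, -0.1535, -0.12, 0.2]],
  ],
)

```text
time: 3.05
position: [0.5436, -0.3742, 0.0794]
tool_rot: [-0.444, 0.553, -0.549, 0.442]
ft_force: [-0.8, 0.1, 0.8]
grip_width: 0.035
```

```bash
python3 - <<'E'
from rig import *
from h import *
from scipy.spatial.transform import Rotation as R
for n,b in (("scene",(180,140,400,320)),("wrist",(200,140,440,330))):
    im=camera(n)[:,:,::-1]; cv2.imwrite(f"pics/{n}3.png",cv2.resize(im[b[1]:b[3],b[0]:b[2]],None,fx=3.2,fy=3.2,interpolation=cv2.INTER_CUBIC))
o=get_obs(); M=R.from_quat(o["tool_rot"]).as_matrix();print(o["time"],o["position"],M[:,2],o["ft_force"])
E
```

```text
3.15 [ 0.54502978 -0.37476475  0.08158849] [ 0.9767746  -0.21426325 -0.00162726] [1.04693959 0.05883911 0.36259296]
```

View pics/scene3.png

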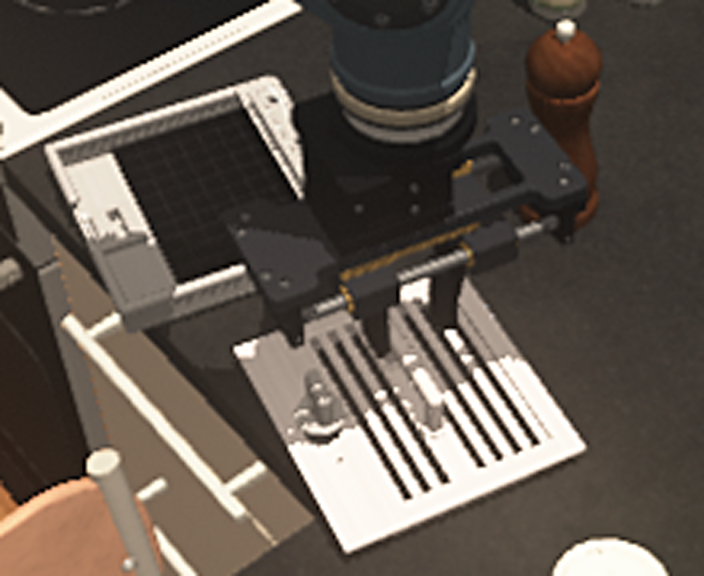

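View pics/wrist3.png

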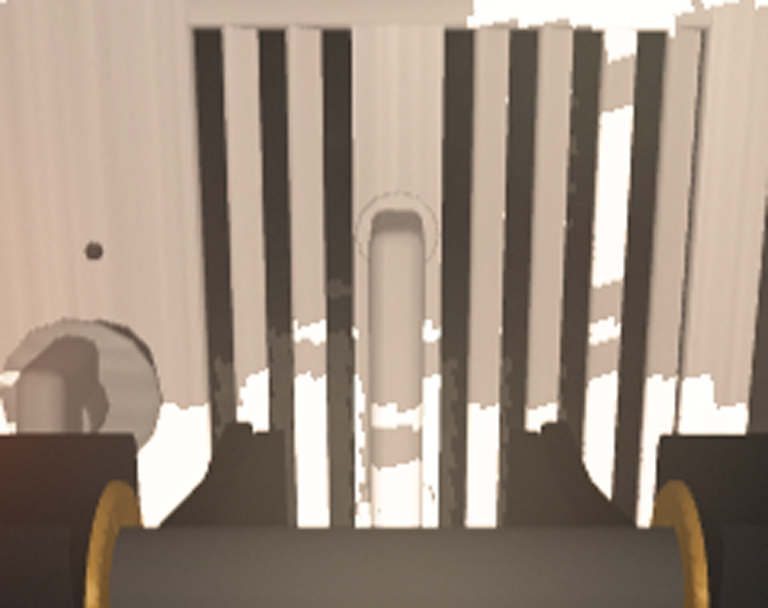

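Call:
jog_arm(
  increments=[
    [[0, 0, 0, -0.0005, 0, -0.02, 0.2], [0, 0, 0, -0.0005, 0, -0.04, 0.2], [0, 0, 0, -0.0005, 0, -0.05, 0.2], [0, 0, 0, -0.0005, 0, -0.0535, 0.2], [0, 0, 0, -0.0005, 0, -0.0535, 0.2], [0, 0, 0, -0.0005, 0, -0.0535, 0.2]],
  ],
)

```text
time: 3.75
position: [0.5453, -0.3752, 0.0292]
tool_rot: [0.444, -0.551, 0.551, -0.443]
ft_force: [-0.4, 0.6, -0.1]
grip_width: 0.0348
```

```bash
python3 - <<'E'
from rig import *
from h import *
o=get_obs(); print(o["time"],o["position"],o["ft_force"])
for n,uv,z in (("top",(284,150),.15),("scene",(355,150),.155),("scene",(354,207),0.0),("top",(291,175),0.)): print(n,onz(camera_info(n),uv,z))
E
```

```text
3.75 [ 0.54526105 -0.37517426  0.02916954] [-0.41974478  0.57841526 -0.08198712]
top [ 0.73100425 -0.29986425  0.15      ]
scene [ 0.73338894 -0.29346859  0.155     ]
scene [ 0.7302889  -0.30492885  0.        ]
top [ 0.72549353 -0.29766043  0.        ]
```

Call:
jog_arm(
  increments=[
    [[0, 0, 0, -0.001, 0, -0.001, 0.5], [0, 0, 0, -0.001, 0, -0.001, 1], [0, 0, 0, -0.001, 0, -0.001, 1], [0, 0, 0, -0.001, 0, -0.001, 1], [0, 0, 0, -0.001, 0, -0.001, 1], [0, 0, 0, -0.001, 0, -0.001, 1]],
  ],
  squeeze=35,
)

```text
time: 4.35
position: [0.5442, -0.3753, 0.0284]
tool_rot: [0.444, -0.551, 0.551, -0.443]
ft_force: [0.5, -0.3, 1.1]
grip_width: 0.0092
```

```bash
python3 - <<'E'
from rig import *
o=get_obs(); print(o["time"],o["position"],o["ft_force"],o["grip_width"])
E
```

```text
4.35 [ 0.54424869 -0.37530605  0.02839191] [ 0.45422841 -0.31184696  1.11981322] 0.009187220358533045
```

Call:
jog_arm(
  increments=[
    [[0, 0, 0, 0, 0, 0.01, 1], [0, 0, 0, 0, 0, 0.03, 1], [0, 0, 0, 0, 0, 0.05, 1], [0, 0, 0, 0, 0, 0.065, 1], [0, 0, 0, 0, 0, 0.07, 1], [0, 0, 0, 0, 0, 0.07, 1]],
  ],
)

```text
time: 4.95
position: [0.5445, -0.3754, 0.0991]
tool_rot: [0.444, -0.55, 0.552, -0.443]
ft_force: [0.9, 1.0, -4.7]
grip_width: 0.0095
```

Call:
jog_arm(
  increments=[
    [[0, 0, -0.2, -0.002, 0.02, 0, 1], [0, 0, -0.5, -0.006, 0.05, 0, 1], [0, 0, -0.8, -0.01, 0.09, 0, 1], [0, 0, -1, -0.014, 0.13, 0, 1], [0, 0, -1.3, -0.018, 0.17, 0, 1], [0, 0, -1.3, -0.022, 0.205, 0, 1], [0, 0, -1.3, -0.0232, 0.225, 0, 1], [0, 0, -1.3, -0.0232, 0.232, 0, 1]],
  ],
)

```text
time: 5.75
position: [0.5195, -0.1405, 0.0981]
tool_rot: [-0.439, 0.556, -0.555, 0.437]
ft_force: [0.1, 0.3, -4.3]
grip_width: 0.0101
```

```bash
python3 - <<'E'
from rig import *
from h import *
from scipy.spatial.transform import Rotation as R
for n,b in (("scene",(160,120,400,300)),("wrist",(140,0,500,270))):
    im=camera(n)[:,:,::-1]; cv2.imwrite(f"pics/{n}4.png",cv2.resize(im[b[1]:b[3],b[0]:b[2]],None,fx=2.2,fy=2.2,interpolation=cv2.INTER_CUBIC))
o=get_obs(); M=R.from_quat(o["tool_rot"]).as_matrix();print(o["time"],o["position"],np.degrees(np.arctan2(M[1,2],M[0,2])),M[2],o["ft_force"],o["moment"])
E
```

```text
5.85 [ 0.52111894 -0.14270633  0.09861667] -13.556841327143802 [ 2.16926966e-03 -9.99997603e-01  2.97924761e-04] [ 0.39808035 -0.21214266 -4.32413635] [-0.05748332 -0.14578939  0.04135524]
```

View pics/scene4.png

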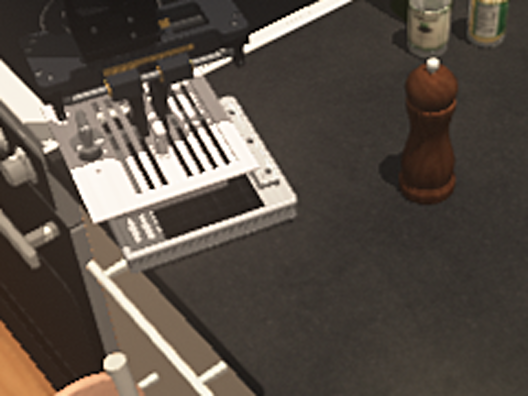

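View pics/wrist4.png

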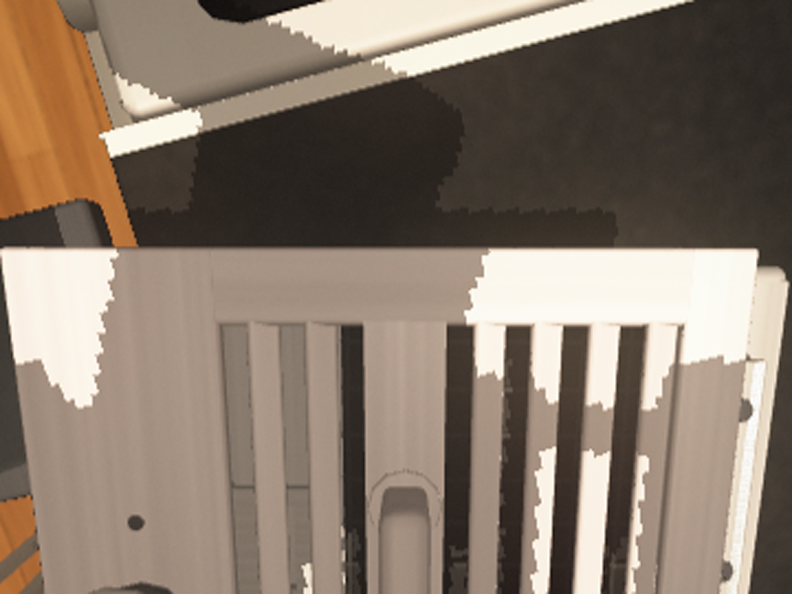

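Call:
jog_arm(
  increments=[
    [[0, 0, 0, 0, 0.0003, -0.01, 1], [0, 0, 0, 0, 0.0003, -0.022, 1], [0, 0, 0, 0, 0.0003, -0.03, 1], [0, 0, 0, 0, 0.0003, -0.034, 1], [0, 0, 0, 0, 0.0003, -0.034, 1]],
  ],
  squeeze=30,
)

```text
time: 6.35
position: [0.5205, -0.1426, 0.0634]
tool_rot: [-0.438, 0.556, -0.556, 0.436]
ft_force: [0.7, 0.8, -4.5]
grip_width: 0.0093
```

Call:
jog_arm(
  increments=[
    [[0, 0, 0, 0, 0, -0.002, 1], [0, 0, 0, 0, 0, -0.004, 1], [0, 0, 0, 0, 0, -0.006, 1], [0, 0, 0, 0, 0, -0.006, 1]],
  ],
)

```text
time: 6.75
position: [0.5204, -0.1426, 0.0574]
tool_rot: [-0.438, 0.556, -0.556, 0.436]
ft_force: [0.3, 0.1, -4.4]
grip_width: 0.0092
```

```bash
python3 - <<'E'
from rig import *
from h import *
im=camera("scene")[:,:,::-1]; b=(160,120,340,260); cv2.imwrite("pics/scene5.png",cv2.resize(im[b[1]:b[3],b[0]:b[2]],None,fx=4,fy=4,interpolation=cv2.INTER_CUBIC))
o=get_obs();print(o["time"],o["position"],o["ft_force"],o["moment"])
E
```

```text
6.8 [ 0.52046858 -0.14258439  0.05748231] [ 0.32327434  0.18313518 -4.81809046] [-0.02064498 -0.14751487 -0.03300691]
```

View pics/scene5.png

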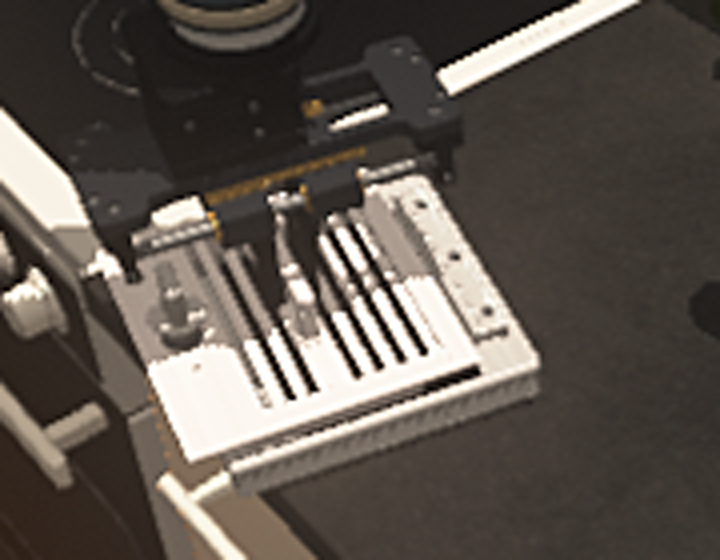

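Call:
jog_arm(
  increments=[
    [[0, 0, 0, 0, 0, -0.003, 1], [0, 0, 0, 0, 0, -0.006, 1], [0, 0, 0, 0, 0, -0.008, 1], [0, 0, 0, 0, 0, -0.01, 1], [0, 0, 0, 0, 0, -0.01, 1]],
  ],
)

```text
time: 7.3
position: [0.5202, -0.1425, 0.0471]
tool_rot: [-0.438, 0.556, -0.555, 0.436]
ft_force: [-0.1, 0.0, -3.9]
grip_width: 0.0097
```

Call:
jog_arm(
  increments=[
    [[0, 0, 0, 0, 0, -0.001, 1], [0, 0, 0, 0, 0, -0.002, 1], [0, 0, 0, 0, 0, -0.0025, 1], [0, 0, 0, 0, 0, -0.0025, 1]],
  ],
)

```text
time: 7.7
position: [0.5202, -0.1425, 0.0446]
tool_rot: [-0.438, 0.556, -0.555, 0.436]
ft_force: [0.3, 0.6, -4.4]
grip_width: 0.0097
```

Call:
jog_arm(
  increments=[
    [[0, 0, 0, 0, 0, -0.0005, 1], [0, 0, 0, 0, 0, -0.001, 1], [0, 0, 0, 0, 0, -0.001, 1]],
  ],
)

```text
time: 8.0
position: [0.5203, -0.1425, 0.0444]
tool_rot: [-0.438, 0.556, -0.555, 0.436]
ft_force: [-1.3, 0.8, 4.5]
grip_width: 0.0097
```

Call:
jog_arm(
  increments=[
    [[0, 0, 0, 0, 0, -0.0005, 1], [0, 0, 0, 0, 0, -0.001, 1], [0, 0, 0, 0, 0, -0.001, 1]],
  ],
)

```text
time: 8.3
position: [0.5203, -0.1425, 0.0443]
tool_rot: [-0.438, 0.556, -0.556, 0.436]
ft_force: [-3.2, 2.0, 8.1]
grip_width: 0.0094
```

Call:
jog_arm(
  increments=[
    [[0, 0, 0, 0.0015, -0.0004, 0.0003, 1], [0, 0, 0, 0.0035, -0.0008, 0.0003, 1], [0, 0, 0, 0.0055, -0.0013, 0.0003, 1], [0, 0, 0, 0.0075, -0.0018, 0.0003, 1], [0, 0, 0, 0.0097, -0.0024, 0.0003, 1], [0, 0, 0, 0.0097, -0.0024, 0.0003, 1]],
  ],
)

```text
time: 8.9
position: [0.5311, -0.1453, 0.0444]
tool_rot: [0.438, -0.555, 0.556, -0.437]
ft_force: [-0.1, -0.3, -2.9]
grip_width: 0.0095
```

```bash
python3 - <<'E'
from rig import *
from h import *
im=camera("scene")[:,:,::-1]; b=(160,120,340,260); cv2.imwrite("pics/scene6.png",cv2.resize(im[b[1]:b[3],b[0]:b[2]],None,fx=4,fy=4,interpolation=cv2.INTER_CUBIC))
o=get_obs();print(o["time"],o["position"],o["ft_force"],o["moment"])
E
```

```text
8.95 [ 0.53108996 -0.14531127  0.04441959] [ 0.56504606 -0.19316641 -2.18315339] [-0.03506595 -0.13359843  0.01682043]
```

View pics/scene6.png

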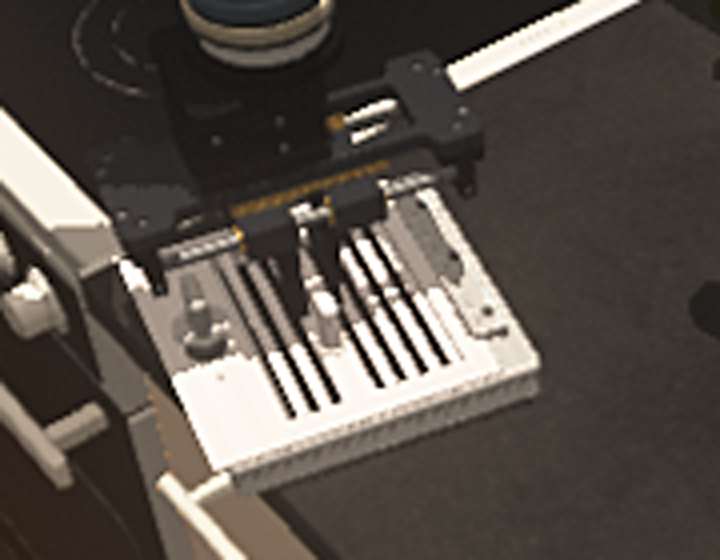

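Call:
jog_arm(
  increments=[
    [[0, 0, 0, 0.0015, -0.0004, 0, 1], [0, 0, 0, 0.0035, -0.0008, 0, 1], [0, 0, 0, 0.0055, -0.0013, 0, 1], [0, 0, 0, 0.0075, -0.0018, 0, 1], [0, 0, 0, 0.0075, -0.0018, 0, 1]],
  ],
)

```text
time: 9.45
position: [0.5395, -0.1474, 0.0444]
tool_rot: [0.437, -0.555, 0.557, -0.437]
ft_force: [-0.7, 0.4, -1.8]
grip_width: 0.0098
```

Call:
jog_arm(
  increments=[
    [[0, 0, 0, 0.001, -0.0002, 0, 1], [0, 0, 0, 0.0015, -0.0004, 0, 1], [0, 0, 0, 0.0015, -0.0004, 0, 1]],
  ],
)

```text
time: 9.75
position: [0.5407, -0.1477, 0.0444]
tool_rot: [0.438, -0.555, 0.556, -0.437]
ft_force: [-2.7, -0.2, 0.4]
grip_width: 0.0099
```

Call:
jog_arm(
  increments=[
    [[0, 0, 0, 0.0005, -0.0001, 0, 1], [0, 0, 0, 0.001, -0.0002, 0, 1], [0, 0, 0, 0.001, -0.0002, 0, 1]],
  ],
)

```text
time: 10.05
position: [0.5407, -0.1476, 0.0444]
tool_rot: [0.438, -0.555, 0.556, -0.437]
ft_force: [-4.8, 0.1, 3.7]
grip_width: 0.0093
```

Call:
jog_arm(
  increments=[
    [[0, 0, 0, 0.0005, -0.0001, 0, 1], [0, 0, 0, 0.001, -0.0002, 0, 1], [0, 0, 0, 0.001, -0.0002, 0, 1]],
  ],
)

```text
time: 10.35
position: [0.5407, -0.1475, 0.0444]
tool_rot: [-0.439, 0.556, -0.555, 0.436]
ft_force: [-5.9, 0.3, 4.0]
grip_width: 0.0097
```

Call:
jog_arm(
  increments=[
    [[0, 0, 0, 0.001, -0.0002, 0, 1], [0, 0, 0, 0.002, -0.0005, 0, 1], [0, 0, 0, 0.003, -0.0007, 0, 1], [0, 0, 0, 0.003, -0.0007, 0, 1]],
  ],
)

```text
time: 10.75
position: [0.5407, -0.1474, 0.0444]
tool_rot: [-0.44, 0.558, -0.553, 0.435]
ft_force: [-10.3, 0.0, 6.8]
grip_width: 0.0095
```

```bash
python3 - <<'E'
from rig import *
from h import *
from scipy.spatial.transform import Rotation as R
im=camera("scene")[:,:,::-1]; b=(160,120,340,260); cv2.imwrite("pics/scene7.png",cv2.resize(im[b[1]:b[3],b[0]:b[2]],None,fx=4,fy=4,interpolation=cv2.INTER_CUBIC))
o=get_obs();M=R.from_quat(o["tool_rot"]).as_matrix();print(o["time"],o["position"],o["ft_force"],o["moment"],np.degrees(np.arctan2(M[1,2],M[0,2])))
E
```

```text
10.8 [ 0.54074927 -0.14737391  0.0443685 ] [-9.12783262  0.10484292  6.50014582] [-0.01633098  1.38493357 -0.0415206 ] -13.557837349324773
```

View pics/scene7.png

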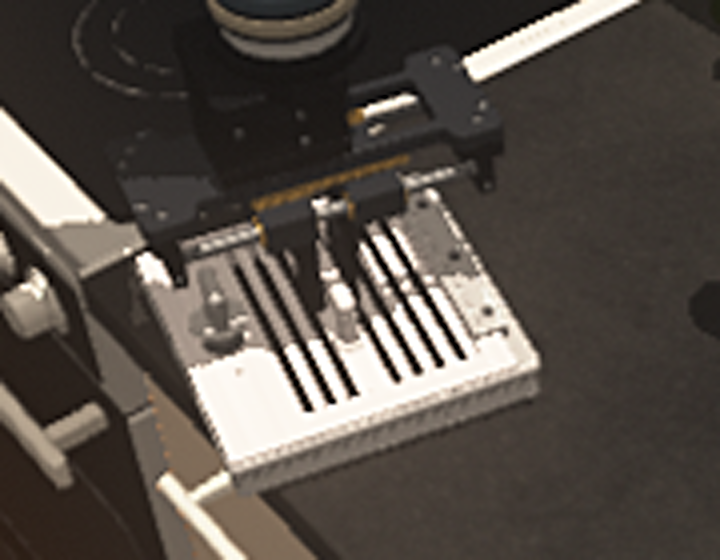

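Call:
jog_arm(
  increments=[
    [[0, 0, 0, 0.0003, 0, 0, 1], [0, 0, 0, 0, 0, 0, 0.5], [0, 0, 0, 0, 0, 0, 0.35], [0, 0, 0, 0, 0, 0, 0.3], [0, 0, 0, 0, 0, 0, 0.3]],
  ],
)

```text
time: 11.3
position: [0.5419, -0.1478, 0.0446]
tool_rot: [-0.44, 0.557, -0.554, 0.435]
ft_force: [-0.2, -0.3, -0.7]
grip_width: 0.0283
```

Call:
jog_arm(
  increments=[
    [[0, 0, 0, 0, 0, 0.015, 0.3], [0, 0, 0, 0, 0, 0.04, 0.3], [0, 0, 0, 0, 0, 0.07, 0.3], [0, 0, 0, -0.015, -0.02, 0.1, 0.3], [0, 0, 0, -0.015, -0.055, 0.14, 0.3], [0, 0, 0, -0.015, -0.07, 0.156, 0.3], [0, 0, 0, -0.015, -0.07, 0.156, 0.3], [0, 0, 0, -0.015, -0.07, 0.156, 0.3]],
  ],
)

```text
time: 12.1
position: [0.5266, -0.2174, 0.2003]
tool_rot: [-0.439, 0.558, -0.554, 0.435]
ft_force: [-0.8, 0.3, 0.0]
grip_width: 0.0305
```

```bash
python3 - <<'E'
from rig import *
import cv2,pickle
from scipy.spatial.transform import Rotation as R
import numpy as np
ci=camera_info("wrist"); im=camera("wrist")[:,:,::-1]; cv2.imwrite("pics/w8.png",im); pickle.dump(ci,open("w8.pkl","wb"))
c=im[20:260,190:450];cv2.imwrite("pics/w8c.png",cv2.resize(c,None,fx=2.4,fy=2.4,interpolation=cv2.INTER_CUBIC))
c=im[80:220,210:360];cv2.imwrite("pics/w8d.png",cv2.resize(c,None,fx=4,fy=4,interpolation=cv2.INTER_CUBIC))
o=get_obs(); M=R.from_quat(o["tool_rot"]).as_matrix();print(o["time"],o["position"],o["grip_width"],M.round(4).tolist(),np.degrees(np.arctan2(M[1,2],M[0,2])))
E
```

```text
12.15 [ 0.52594303 -0.21648389  0.19936817] 0.0307005091655454 [[-0.2344, -0.0097, 0.9721], [-0.9721, 0.0021, -0.2344], [0.0002, -1.0, -0.0099]] -13.557534438868508
```

View pics/w8c.png

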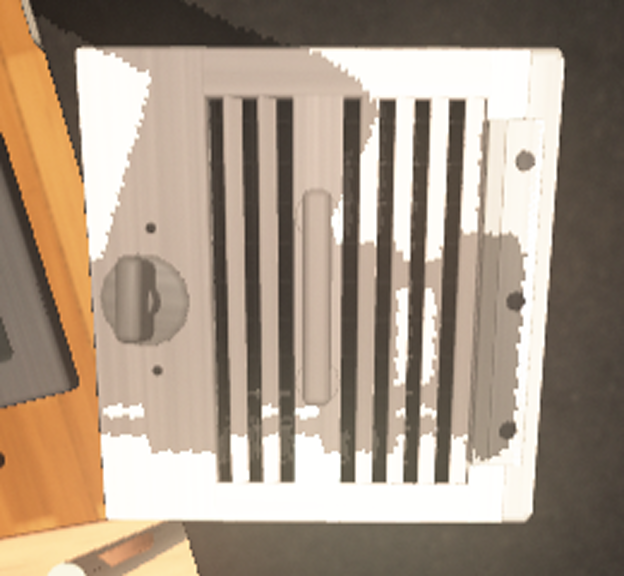

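View pics/w8d.png

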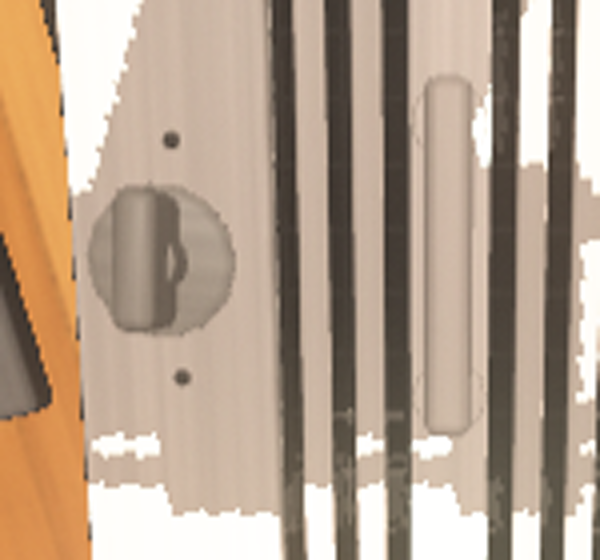

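```bash
python3 - <<'E'
from h import *
import pickle
ci=pickle.load(open("w8.pkl","rb"))
P=lambda a,b,z:onz(ci,(210+a/4-.4,80+b/4-.4),z)
a,b=P(450,73,.068),P(447,434,.068);print("bar",a.round(4),b.round(4),np.linalg.norm(a-b),((a+b)/2).round(4)); d=a-b;print(np.degrees(np.arctan2(d[1],d[0]))-90)
print("flange",P(162,259,.054).round(4)); a,b=P(135,187,.080),P(136,328,.080);print("wing",((a+b)/2).round(4)); d=a-b;print(np.linalg.norm(d),np.degrees(np.arctan2(d[1],d[0]))-90)
P1=P(170,140,.036);P2=P(181,377,.036);d=P1-P2;print("screws",(P1+P2)/2,np.degrees(np.arctan2(d[1],d[0]))-90)
t=np.radians(-13.6);c=np.array([.5414,-.1475]);print("expected",c-.062*np.array([np.cos(t),np.sin(t)]))
E
```

```text
bar [ 0.5501 -0.1121  0.068 ] [ 0.5327 -0.181   0.068 ] 0.07105092385515015 [ 0.5414 -0.1465  0.068 ]
-14.17643111037306
flange [ 0.4815 -0.1319  0.054 ]
wing [ 0.4818 -0.132   0.08  ]
0.02671679241937024 -16.637592806927827
screws [ 0.48069969 -0.13209521  0.036     ] -13.867321052069187
expected [ 0.48113842 -0.13292119]
```

Call:
jog_arm(
  increments=[
    [[0, -0.2, -0.5, -0.01, 0.02, 0, 0.3], [-0.1, -0.5, -1, -0.03, 0.055, -0.02, 0.3], [-0.1, -0.55, -1.5, -0.0447, 0.08, -0.05, 0.3], [-0.1, -0.55, -1.5, -0.0447, 0.084, -0.08, 0.3], [-0.1, -0.55, -1.5, -0.0447, 0.084, -0.095, 0.3], [-0.1, -0.55, -1.5, -0.0447, 0.084, -0.1, 0.3], [-0.1, -0.55, -1.5, -0.0447, 0.084, -0.1, 0.3]],
  ],
)

```text
time: 12.85
position: [0.4802, -0.1311, 0.0979]
tool_rot: [-0.431, 0.562, -0.56, 0.43]
ft_force: [0.8, -0.2, 1.4]
grip_width: 0.0302
```

```bash
python3 - <<'E'
from rig import *
import cv2
from scipy.spatial.transform import Rotation as R
import numpy as np
im=camera("wrist")[:,:,::-1]; cv2.imwrite("pics/w9.png",im)
c=im[140:340,200:450];cv2.imwrite("pics/w9c.png",cv2.resize(c,None,fx=2.8,fy=2.8,interpolation=cv2.INTER_CUBIC))
o=get_obs(); M=R.from_quat(o["tool_rot"]).as_matrix();print(o["time"],o["position"],o["grip_width"],M[2],np.degrees(np.arctan2(M[1,2],M[0,2])),o["q"])
E
```

```text
12.9 [ 0.48092001 -0.13176762  0.09875278] 0.030568335159385854 [-9.23300475e-04 -9.99997816e-01 -1.87513645e-03] -15.01301613724834 [-4.92207633e-01  5.58794604e-01  1.85606356e+00  7.07453187e-04
  7.28770953e-01 -2.30708441e-01]
```

View pics/w9c.png

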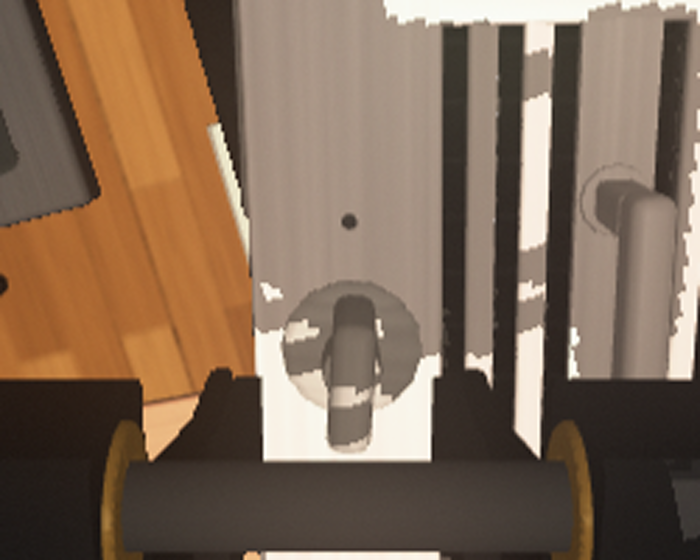

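Call:
jog_arm(
  increments=[
    [[0, 0, 0, 0, -0.0005, -0.012, 0.3], [0, 0, 0, 0, -0.0005, -0.026, 0.3], [0, 0, 0, 0, -0.0005, -0.036, 0.3], [0, 0, 0, 0, -0.0005, -0.041, 0.3], [0, 0, 0, 0, -0.0005, -0.0425, 0.3], [0, 0, 0, 0, -0.0005, -0.0425, 0.3]],
  ],
)

```text
time: 13.5
position: [0.481, -0.1324, 0.0562]
tool_rot: [-0.43, 0.562, -0.56, 0.43]
ft_force: [0.3, -0.3, 0.1]
grip_width: 0.0304
```

Call:
jog_arm(
  increments=[
    [[0, 0, 0, 0, 0, 0, 0.5], [0, 0, 0, 0, 0, 0, 0.7], [0, 0, 0, 0, 0, 0, 1], [0, 0, 0, 0, 0, 0, 1], [0, 0, 0, 0, 0, 0, 1]],
  ],
  squeeze=15,
)

```text
time: 14.0
position: [0.4808, -0.1324, 0.0565]
tool_rot: [-0.431, 0.562, -0.56, 0.43]
ft_force: [-1.0, -0.1, 1.9]
grip_width: 0.009
```

```bash
python3 - <<'E'
from rig import *
from scipy.spatial.transform import Rotation as R
import numpy as np
o=get_obs(); M=R.from_quat(o["tool_rot"]).as_matrix();print(o["time"],o["position"],o["grip_width"],M[2],np.degrees(np.arctan2(M[1,2],M[0,2])),o["ft_force"],o["moment"])
E
```

```text
14.0 [ 0.48082581 -0.13238797  0.05650316] 0.008992345142967432 [-8.28674044e-04 -9.99997696e-01 -1.98020757e-03] -15.022495708117184 [-0.9937386  -0.06464077  1.93111177] [-0.06448818  0.15094755  0.01104614]
```

Call:
jog_arm(
  increments=[
    [[0, 0, 0, 0, 0, -0.001, 1], [0, 0, 0, 0, 0, -0.002, 1], [0, 0, 0, 0, 0, -0.003, 1], [0, 0, 0, 0, 0, -0.004, 1], [0, 0, 0, 0, 0, -0.005, 1], [0, 0, 0, 0, 0, -0.006, 1], [0, 0, 0, 0, 0, -0.006, 1]],
  ],
)

```text
time: 14.7
position: [0.4809, -0.1324, 0.0517]
tool_rot: [-0.43, 0.562, -0.561, 0.43]
ft_force: [-2.2, 1.2, 12.9]
grip_width: 0.0091
```

Call:
jog_arm(
  increments=[
    [[0, 0, 0, 0, 0, -0.001, 1], [0, 0, 0, 0, 0, -0.002, 1], [0, 0, 0, 0, 0, -0.003, 1], [0, 0, 0, 0, 0, -0.004, 1], [0, 0, 0, 0, 0, -0.004, 1]],
  ],
)

```text
time: 15.2
position: [0.4808, -0.1324, 0.049]
tool_rot: [-0.43, 0.561, -0.561, 0.43]
ft_force: [-3.3, 1.1, 14.3]
grip_width: 0.0091
```

Call:
jog_arm(
  increments=[
    [[0, 0, 0, 0, 0, -0.001, 1], [0, 0, 0, 0, 0, -0.002, 1], [0, 0, 0, 0, 0, -0.003, 1], [0, 0, 0, 0, 0, -0.004, 1], [0, 0, 0, 0, 0, -0.005, 1], [0, 0, 0, 0, 0, -0.005, 1]],
  ],
)

```text
time: 15.8
position: [0.4809, -0.1324, 0.0455]
tool_rot: [-0.43, 0.561, -0.561, 0.43]
ft_force: [-3.0, 0.6, 15.1]
grip_width: 0.0088
```

Call:
jog_arm(
  increments=[
    [[0, 0, 0, 0, 0, -0.001, 1], [0, 0, 0, 0, 0, -0.002, 1], [0, 0, 0, 0, 0, -0.003, 1], [0, 0, 0, 0, 0, -0.003, 1]],
  ],
)

```text
time: 16.2
position: [0.4809, -0.1324, 0.0442]
tool_rot: [0.43, -0.561, 0.561, -0.431]
ft_force: [-2.5, 0.2, 16.4]
grip_width: 0.0092
```

Call:
jog_arm(
  increments=[
    [[0, 0, 0, 0, 0, -0.001, 1], [0, 0, 0, 0, 0, -0.002, 1], [0, 0, 0, 0, 0, -0.003, 1], [0, 0, 0, 0, 0, -0.003, 1]],
  ],
)

```text
time: 16.6
position: [0.4808, -0.1324, 0.0429]
tool_rot: [0.43, -0.561, 0.561, -0.431]
ft_force: [-3.7, 0.9, 17.2]
grip_width: 0.0089
```

Call:
jog_arm(
  increments=[
    [[0, 0, 0, 0, 0, -0.001, 1], [0, 0, 0, 0, 0, -0.002, 1], [0, 0, 0, 0, 0, -0.003, 1], [0, 0, 0, 0, 0, -0.003, 1]],
  ],
)

```text
time: 17.0
position: [0.4808, -0.1325, 0.0418]
tool_rot: [0.43, -0.56, 0.562, -0.431]
ft_force: [-3.4, 1.0, 17.5]
grip_width: 0.0092
```

Call:
jog_arm(
  increments=[
    [[0, 0, 0, 0, 0, -0.001, 1], [0, 0, 0, 0, 0, -0.002, 1], [0, 0, 0, 0, 0, -0.003, 1], [0, 0, 0, 0, 0, -0.003, 1]],
  ],
)

```text
time: 17.4
position: [0.4808, -0.1325, 0.0407]
tool_rot: [0.43, -0.56, 0.562, -0.431]
ft_force: [-3.3, 0.8, 17.8]
grip_width: 0.0088
```

Call:
jog_arm(
  increments=[
    [[0, 0, 0, 0, 0, -0.001, 1], [0, 0, 0, 0, 0, -0.002, 1], [0, 0, 0, 0, 0, -0.0025, 1], [0, 0, 0, 0, 0, -0.0025, 1]],
  ],
)

```text
time: 17.8
position: [0.4808, -0.1325, 0.0402]
tool_rot: [0.43, -0.56, 0.562, -0.431]
ft_force: [-3.3, 0.9, 19.0]
grip_width: 0.0087
```

Call:
jog_arm(
  increments=[
    [[0, 0, 0, 0, 0, -0.0015, 1], [0, 0, 0, 0, 0, -0.0025, 1], [0, 0, 0, 0, 0, -0.003, 1], [0, 0, 0, 0, 0, -0.003, 1]],
  ],
)

```text
time: 18.2
position: [0.4808, -0.1325, 0.0401]
tool_rot: [0.43, -0.559, 0.563, -0.431]
ft_force: [-5.3, 1.5, 25.8]
grip_width: 0.0085
```

```bash
python3 - <<'E'
from rig import *
from scipy.spatial.transform import Rotation as R
import numpy as np
o=get_obs(); M=R.from_quat(o["tool_rot"]).as_matrix();print(o["time"],o["position"],o["grip_width"],M[2],np.degrees(np.arctan2(M[1,2],M[0,2])),o["ft_force"],o["moment"])
E
```

```text
18.2 [ 0.48079422 -0.13248977  0.04013401] 0.008548726457687152 [ 0.00167234 -0.99998582  0.00505609] -14.959492900999752 [-5.26335643  1.49326294 25.80127257] [ 0.2872487   0.89329706 -0.00918587]
```

Call:
jog_arm(
  increments=[
    [[0, 0, -3, 0, 0, -0.0028, 1], [0, 0, -7, 0, 0, -0.0028, 1], [0, 0, -11, 0, 0, -0.0028, 1], [0, 0, -15, 0, 0, -0.0028, 1], [0, 0, -18, 0, 0, -0.0028, 1], [0, 0, -20, 0, 0, -0.0028, 1]],
  ],
  squeeze=20,
)

```text
time: 18.8
position: [0.4807, -0.1324, 0.0402]
tool_rot: [0.326, -0.625, 0.63, -0.327]
ft_force: [-5.0, 1.7, 25.9]
grip_width: 0.0088
```

```bash
python3 - <<'E'
from rig import *
from scipy.spatial.transform import Rotation as R
import numpy as np
o=get_obs(); M=R.from_quat(o["tool_rot"]).as_matrix();print(o["time"],o["position"],o["grip_width"],M[2],np.degrees(np.arctan2(M[1,2],M[0,2])),o["ft_force"],o["moment"])
E
```

```text
18.8 [ 0.48072689 -0.13242922  0.04015808] 0.008836354753970859 [ 0.00173491 -0.99997917  0.00621622] -35.02499104377041 [-5.0139659   1.68728063 25.88244449] [0.32306243 0.91550467 0.03441786]
```

Turning well: 20° with only 0.035 N·m of resistance.

Call:
jog_arm(
  increments=[
    [[0, 0, -4, 0, 0, -0.0026, 1], [0, 0, -9, 0, 0, -0.0026, 1], [0, 0, -14, 0, 0, -0.0026, 1], [0, 0, -19, 0, 0, -0.0026, 1], [0, 0, -24, 0, 0, -0.0026, 1], [0, 0, -29, 0, 0, -0.0026, 1], [0, 0, -33, 0, 0, -0.0026, 1], [0, 0, -35, 0, 0, -0.0026, 1]],
  ],
)

```text
time: 19.6
position: [0.4806, -0.1323, 0.0402]
tool_rot: [0.122, -0.694, 0.699, -0.122]
ft_force: [-3.9, 1.2, 23.8]
grip_width: 0.0086
```

Call:
jog_arm(
  increments=[
    [[0, 0, -4, 0, 0, -0.0026, 1], [0, 0, -9, 0, 0, -0.0026, 1], [0, 0, -14, 0, 0, -0.0026, 1], [0, 0, -19, 0, 0, -0.0026, 1], [0, 0, -24, 0, 0, -0.0026, 1], [0, 0, -27, 0, 0, -0.0026, 1], [0, 0, -29, 0, 0, -0.0026, 1], [0, 0, -29, 0, 0, -0.0026, 1]],
  ],
)

```text
time: 20.4
position: [0.4807, -0.1322, 0.0402]
tool_rot: [-0.056, -0.702, 0.707, 0.057]
ft_force: [-3.9, 1.2, 24.3]
grip_width: 0.0088
```

```bash
python3 - <<'E'
from rig import *
from scipy.spatial.transform import Rotation as R
import numpy as np
o=get_obs(); M=R.from_quat(o["tool_rot"]).as_matrix();print(o["time"],o["position"],o["grip_width"],M[2],np.degrees(np.arctan2(M[1,2],M[0,2])),o["ft_force"],o["moment"])
E
```

```text
20.4 [ 0.48067497 -0.13215298  0.04017467] 0.00880548774838281 [ 4.71210310e-05 -9.99973755e-01  7.24479225e-03] -99.14713644911322 [-3.93841227  1.15122582 24.32937926] [0.45825057 0.83586664 0.01303665]
```

Call:
jog_arm(
  increments=[
    [[0, 0, -2, 0, 0, -0.0026, 1], [0, 0, -4, 0, 0, -0.0026, 1], [0, 0, -6, 0, 0, -0.0026, 1], [0, 0, -6, 0, 0, -0.0026, 1]],
  ],
)

```text
time: 20.8
position: [0.4807, -0.1321, 0.0402]
tool_rot: [-0.093, -0.698, 0.704, 0.093]
ft_force: [-4.5, 1.3, 23.4]
grip_width: 0.0086
```

```bash
cat > s.py <<'E'
from rig import *
from scipy.spatial.transform import Rotation as R
import numpy as np
o=get_obs(); M=R.from_quat(o["tool_rot"]).as_matrix();print(o["time"],o["position"].round(4),o["grip_width"],M[2].round(4),np.degrees(np.arctan2(M[1,2],M[0,2])),o["ft_force"].round(2),o["moment"].round(3))
E
python3 s.py
```

```text
20.8 [ 0.4807 -0.1321  0.0402] 0.00864793167685378 [-0.001  -1.      0.0076] -105.16865558515649 [-4.54  1.28 23.36] [ 0.39   0.901 -0.075]
```

Call:
jog_arm(
  increments=[
    [[0, 0, -1, 0, 0, -0.0026, 1], [0, 0, -2, 0, 0, -0.0026, 1], [0, 0, -2, 0, 0, -0.0026, 1]],
  ],
)

```text
time: 21.1
position: [0.4806, -0.1321, 0.0402]
tool_rot: [-0.106, -0.696, 0.702, 0.105]
ft_force: [-3.7, 1.4, 25.0]
grip_width: 0.0085
```

```bash
python3 s.py
```

```text
21.1 [ 0.4806 -0.1321  0.0402] 0.00854299355225426 [-0.0021 -1.      0.0081] -107.12391741805939 [-3.72  1.43 25.01] [0.421 0.863 0.109]
```

Call:
jog_arm(
  increments=[
    [[0, 0, 0.5, 0, 0, -0.001, 1], [0, 0, 0.5, 0, 0, 0, 1], [0, 0, 0.5, 0, 0, 0.001, 1], [0, 0, 0.5, 0, 0, 0.0015, 1], [0, 0, 0.5, 0, 0, 0.0015, 1]],
  ],
  squeeze=5,
)

```text
time: 21.6
position: [0.4806, -0.1321, 0.0431]
tool_rot: [-0.103, -0.697, 0.703, 0.102]
ft_force: [-2.2, 1.2, 13.5]
grip_width: 0.009
```

```bash
python3 s.py
```

```text
21.6 [ 0.4806 -0.1321  0.0431] 0.00895811893242251 [-0.0028 -1.      0.0083] -106.62078288145096 [-2.23  1.17 13.53] [0.237 0.542 0.031]
```

Call:
jog_arm(
  increments=[
    [[0, 0, 0, 0, 0, 0, 1], [0, 0, 0, 0, 0, 0.0005, 1], [0, 0, 0, 0, 0, 0.0005, 1]],
  ],
)

```text
time: 21.9
position: [0.4806, -0.132, 0.0434]
tool_rot: [-0.103, -0.697, 0.703, 0.102]
ft_force: [0.6, -0.6, 0.2]
grip_width: 0.0087
```

Call:
jog_arm(
  increments=[
    [[0, 0, 0, 0, 0, 0, 0.8], [0, 0, 0, 0, 0, 0, 0.6], [0, 0, 0, 0, 0, 0, 0.35], [0, 0, 0, 0, 0, 0, 0.3], [0, 0, 0, 0, 0, 0, 0.3]],
  ],
)

```text
time: 22.4
position: [0.4807, -0.132, 0.0433]
tool_rot: [-0.103, -0.697, 0.703, 0.102]
ft_force: [0.3, -0.4, 0.2]
grip_width: 0.0281
```

```bash
python3 s.py
```

```text
22.4 [ 0.4807 -0.132   0.0433] 0.02805429412990192 [-0.0026 -1.      0.0081] -106.6280646765225 [ 0.35 -0.41  0.21] [ 0.017 -0.023  0.008]
```

Call:
jog_arm(
  increments=[
    [[0, 0, 0, 0, 0, 0.012, 0.3], [0, 0, 0, 0, 0, 0.04, 0.3], [0, 0, 0, 0, 0, 0.075, 0.3], [0, 0, 0, -0.01, 0, 0.11, 0.3], [0, 0, 0, -0.03, 0.005, 0.14, 0.3], [0, 0, 0, -0.045, 0.01, 0.155, 0.3], [0, 0, 0, -0.05, 0.01, 0.155, 0.3], [0, 0, 0, -0.05, 0.01, 0.155, 0.3]],
  ],
)

```text
time: 23.2
position: [0.4302, -0.1219, 0.1987]
tool_rot: [-0.103, -0.697, 0.703, 0.102]
ft_force: [-0.1, -1.0, 1.4]
grip_width: 0.0307
```

```bash
python3 s.py; python3 - <<'E'
from rig import *
import cv2
im=camera("wrist")[:,:,::-1]; cv2.imwrite("pics/w10.png",im)
im=camera("scene")[:,:,::-1]; b=(160,120,400,300); cv2.imwrite("pics/scene10.png",cv2.resize(im[b[1]:b[3],b[0]:b[2]],None,fx=3.3,fy=3.3,interpolation=cv2.INTER_CUBIC))
E
```

```text
23.2 [ 0.4302 -0.1219  0.1987] 0.030732466394667902 [-0.0033 -1.      0.0083] -106.6445180981436 [-0.1  -1.03  1.43] [ 0.01   0.013 -0.022]
```

View pics/w10.png

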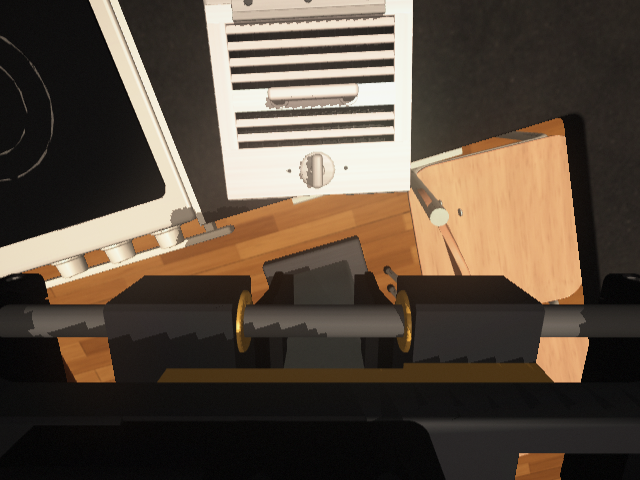

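View pics/scene10.png

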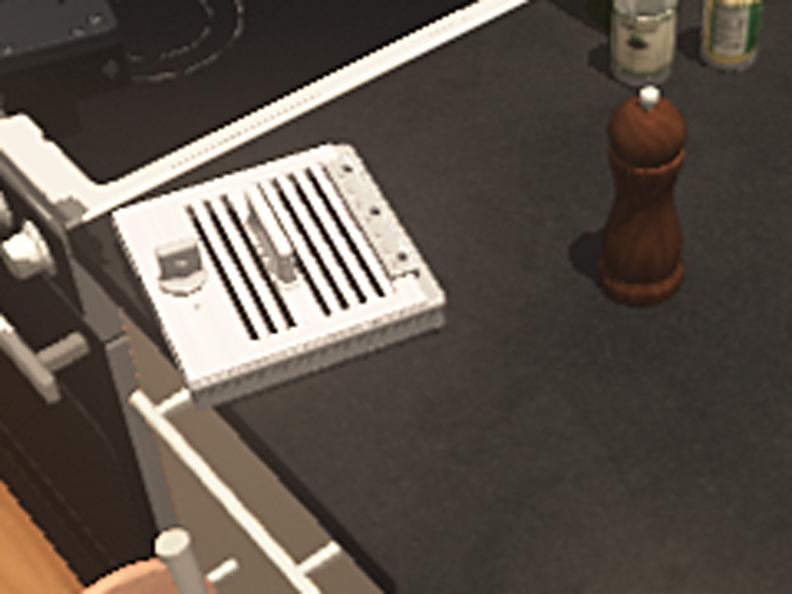

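```bash
python3 - <<'E'
from rig import *
from h import *
im=cv2.imread("pics/w10.png");cv2.imwrite("pics/w10c.png",cv2.resize(im[70:210,250:390],None,fx=4.2,fy=4.2,interpolation=cv2.INTER_CUBIC))
E
```

```text
(no output)
```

View pics/w10c.png

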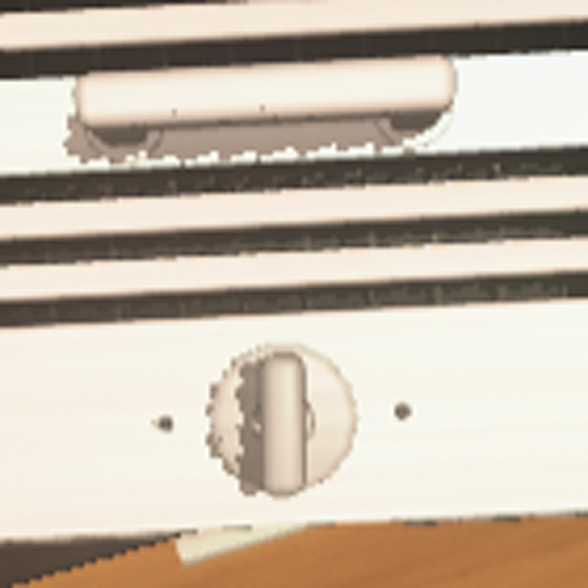

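```bash
python3 - <<'E'
from rig import *
from h import *
ci=camera_info("wrist");cs=camera_info("scene")
P=lambda a,b,z:onz(ci,(250+a/4.2-.4,70+b/4.2-.4),z)
print("bar",P(267,92,.068).round(4)); print("wing",P(284,420,.069).round(4)); a,b=P(285,356,.069),P(283,490,.069);d=a-b;print(np.degrees(np.arctan2(d[1],d[0])))
print("wing tri",tri([(ci,(250+284/4.2-.4,70+420/4.2-.4)),(cs,(160+181/3.3-.4,120+246/3.3-.4))]).round(4))
hand_in()
E
```

```text
bar [ 0.5409 -0.1476  0.068 ]
wing [ 0.4827 -0.1332  0.069 ]
-17.780465258753555
wing tri [ 0.4825 -0.1331  0.0671]
the job is handed in; nothing more can be done
```

The cover is on the cassette, fully home under the lip, and the wing stud is pushed in, turned a quarter turn clockwise and caught. I handed the job in at about 23 s of the 72 s; the hand-in gives no verdict.

**What I did**
- **Laying and sliding:** I laid the cover about 21 mm short of home, feeling contact at the expected height. I then slid it to the stop and pushed at about 10 N there; it did not move further.
- **Pushing and turning the stud:** I pressed the stud down until its flange met the sheet, with at most about 26 N. I turned it clockwise about 93° to its stop, then let it up.

**Last checks**
- **Caught:** the stud rose 3 mm from the bottom and the push on the tool fell to zero. That matches the 11 mm catch depth, and it stayed there when I let go.
- **Stud height:** triangulation from two views puts the wing top at 67 mm, against 69 mm expected. That is within the calibration error and well below the 80 mm of an unpushed stud.
- **Cover position:** the handle is within about 1 mm of the measured home position.
- **Wing direction:** the image reading is about -17.8°, against -13.8° for the cover. That is 4° off, while the gripper heading showed the stud at its stop, about 3° past square. I put the rest down to pixel reading.
- **Other items:** the honey jar, salt shaker and pepper mill were never near the path. I saw the pepper mill still standing in the last view, but did not look at the other two again.

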